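# Stack and chock the pipe offcuts on the rack

### The job

Stack the three steel pipe offcuts on the little wooden rack, all lying square across it and in the middle of its width: first the thickest one hard against the tall stop, then the medium one right beside it, touching, then push the steel chock, sloping face first, snugly up to the medium pipe so that the row cannot roll apart, and only then lay the thinnest pipe on top in the groove between the two. Let go of each one in its place before fetching the next, and leave the caster wheel and the wooden block lying where they are.

Things in the scene. Friction and masses are not known exactly. Their poses are not given: they have to be found in the camera images.
- thick_pipe_center (a point): grey steel pipe offcut lying on its side on the bench, the thickest and a stubby one: 46 mm diameter, 54 mm long, flat ends (grip it end to end), about 0.17 kg. Rolls if nudged sideways. The point is its centre, on the axis half-way along; x runs along the pipe (either way round), y and z turn as it rolls.
- medium_pipe_center (a point): grey steel pipe offcut lying on its side on the bench, the medium one: 36 mm diameter, 54 mm long, flat ends (grip it end to end), about 0.13 kg. Rolls if nudged sideways. The point is its centre, on the axis half-way along; x runs along the pipe (either way round), y and z turn as it rolls.
- thin_pipe_center (a point): grey steel pipe offcut lying on its side on the bench, the thinnest and longest: 28 mm diameter, 66 mm long, flat ends (grip it end to end), about 0.12 kg. Rolls if nudged sideways. The point is its centre, on the axis half-way along; x runs along the pipe (either way round), y and z turn as it rolls.
- chock_center (a point): grey painted steel wedge, 0.33 kg, on its flat base: 54 mm wide (its x; grip it by these two flat ends), 40 deep (its y), 28 high. A 45 degree slope rises from the toe at its -y side to a 12 mm deep flat top; upright back at +y. The point is mid-width, 14 mm above the base, 26 mm behind the toe and 14 mm before the back; z is up.
- rack: fixed wooden rack, 80 mm wide (its x), 180 long (its y), origin centre of underside, z up. Black rubber bed 12 mm above the bench. Tall stop at -y end: inner face y = -72 mm, top 60 mm above bench. Low lip at +y end: inner face y = +82, top 18. Sides open. Pipes lie along x, the row runs from the stop along +y; the chock goes on its +y side, its axes parallel to the rack (slope to the stop).
- caster_wheel_center (a point): bystander: loose black rubber caster wheel lying flat, 64 mm across, 26 mm high; the point is its centre, 13 mm above the bench. Not to be moved.
- wood_block_center (a point): bystander: loose plain light wood block, 58 x 40 x 28 mm (x, y, z); the point is its centre, 14 mm above the bench. Not to be moved.
There are look-alikes about, which are no part of the job. Leave any turquoise look-alike of the part that bears thick_pipe_center alone.

How it is judged (in metres and radians):
On the way, in this order (a step that is already met when the one before it is completed fails the run):
1. the thickest pipe lies on the rack, within 12 mm of the tall stop, let go (y of thick_pipe_center in the frame of rack between -0.053 and -0.037 m and angle between the x axis of thick_pipe_center and the x axis of rack, either way round below 0.2 rad and x of thick_pipe_center in the frame of rack between -0.015 and 0.015 m and z of thick_pipe_center in the frame of rack between 0.031 and 0.039 m and contact force between the fingers and thick_pipe below 0.05 N), for 0.2 s.
2. the medium pipe lies on the rack beside it, gap under 12 mm, let go (y of thick_pipe_center in the frame of rack between -0.053 and -0.037 m and angle between the x axis of each of thick_pipe_center, medium_pipe_center and the x axis of rack, either way round below 0.2 rad and x of thick_pipe_center in the frame of rack between -0.015 and 0.015 m and z of thick_pipe_center in the frame of rack between 0.031 and 0.039 m and distance between thick_pipe_center and medium_pipe_center below 0.053 m and y of medium_pipe_center in the frame of rack above -0.03 m and x of medium_pipe_center in the frame of rack between -0.015 and 0.015 m and z of medium_pipe_center in the frame of rack between 0.026 and 0.034 m and contact force between the fingers and medium_pipe below 0.05 N), for 0.2 s.
3. the chock stands on the rack with its slope up to the medium pipe, the row closed, let go (y of thick_pipe_center in the frame of rack between -0.053 and -0.041 m and angle between the x axis of each of thick_pipe_center, medium_pipe_center, chock_center and the x axis of rack, either way round below 0.2 rad and x of thick_pipe_center in the frame of rack between -0.015 and 0.015 m and z of thick_pipe_center in the frame of rack between 0.031 and 0.039 m and distance between thick_pipe_center and medium_pipe_center below 0.049 m and y of medium_pipe_center in the frame of rack above -0.03 m and x of medium_pipe_center in the frame of rack between -0.015 and 0.015 m and z of medium_pipe_center in the frame of rack between 0.026 and 0.034 m and y of medium_pipe_center in the frame of chock_center between -0.0415 and -0.0275 m and x of chock_center in the frame of rack between -0.015 and 0.015 m and z of chock_center in the frame of rack between 0.022 and 0.03 m and angle between chock_center's own z axis and vertical below 0.1 rad and contact force between the fingers and chock below 0.05 N), for 0.2 s.
4. the thinnest pipe lies in the groove on top, let go (distance between thick_pipe_center and thin_pipe_center below 0.042 m and distance between medium_pipe_center and thin_pipe_center below 0.037 m and z of thin_pipe_center in the frame of rack above 0.052 m and angle between the x axis of thin_pipe_center and the x axis of rack, either way round below 0.2 rad and x of thin_pipe_center in the frame of rack between -0.017 and 0.017 m and contact force between the fingers and thin_pipe below 0.05 N), for 0.2 s.
At the end, for the whole second after the job is handed in: On the rack: thickest pipe within 8 mm of the stop, medium pipe within 8 mm of it, chock flat, slope within 8 mm of the medium pipe, thinnest pipe on top within 5 mm of both; all square within 0.2 rad, within 15 mm (top 17) of mid-width, released, at rest (all of step 3 and all of step 4 and linear speed of each of thick_pipe, medium_pipe, chock, thin_pipe below 0.01 m/s and contact force between the fingers and thick_pipe below 0.05 N and contact force between the fingers and medium_pipe below 0.05 N); the robot touches nothing.
It fails at once if caster wheel moved more than 20 mm (distance of caster_wheel_center from where it was at the start of the episode above 0.02 m).
It fails at once if wood block moved more than 20 mm (distance of wood_block_center from where it was at the start of the episode above 0.02 m).
It also fails if it takes over 109 s, if anything falls off the work surface, if the arm or the gripper's body presses on something with over 40 N, if the wrist force passes 120 N, or if a joint passes its speed limit or range.

### The arm

A 6-joint arm with a two-finger parallel gripper is mounted at the origin on the work surface. World frame = base frame: x ahead of the robot, y to its left, z up, the work surface at z = 0. Lengths are in mm, angles in rad, forces in N, time in s.
With the tool pointing down it reaches from about 425 to 925 mm from the base axis. Payload 12.5 kg.
Tool frame: the origin (TCP) lies at the centre of the arm's flange, where the gripper is bolted on; the fingertips stand 173 mm ahead of it and the grasp point (between the pads) lies 155 mm ahead of it; z points along the fingers, y is the line along which they close (so a half turn about z gives the same grasp; the last joint's range is limited). The gripper opens to 85 mm and grips with 20 to 120 N. Pads are 22 mm wide; open, the fingers measure 114 mm over their backs; the gripper's body (76 mm by 85 mm) begins 54 mm behind the grasp point. The pads swing forward as they close: fully open they stand 13 mm farther back than shut.
Start: joints at [-1.234, 0.491, 1.559, -0, 1.092, -0.106], TCP at [267.813, -564.713, 404.727] pointing down, gripper open.
Joint ranges: [-3.1, 3.1], [-0.84, 2.19], [0.05, 2.79], [-1.13, 4.28], [0.06, 2.93], [-2.69, 2.69]. Speed limits (rad/s): [2.22, 2.22, 2.79, 3.14, 3.14, 3.14].

### API

Orientations are given as a unit quaternion [x, y, z, w].
In Python, from plant import robot gives the robot as it stands.
- The arm moves only by the tool move_arm, never from a script. Its arguments are lists of equal length, an entry for each row: "delta_rot": the turn, a rotation vector about the tool's x, y, z scaled (see below), a list of three; "offset": the shift along the tool's x, y, z scaled (see below), a list of three; "jaw": the closure, from -1 (fully open) to 1 (shut). A call has 1 to 10 rows; each row shifts and turns the commanded pose from where the row before left it, along the tool's axes as they then stand; what a row does not reach is not made up. The controller multiplies each number of a shift by 0.03 m and each number of a turn by 45 degrees. A row lasts 1/12 s, in which the tool goes at most 41.7 mm and 7.16 degrees, less where a joint would pass 70% of its speed; a pose out of reach is approached as far as the arm can. A call with a number of a shift or a turn outside -1 to 1 is refused whole. A call with a gripper value outside its range is refused whole. The fingers move at their own pace and stop on an object; "grip_force" is the grip in N (left out, the last holds). Time passes only in rows, so rows that do not move let the fingers close. It gives the time, the measured TCP pose, the force, the opening and the grip force at its end, in the units of the state.
- robot.observe(): the state, without advancing time (a new reading comes with each control period).
- robot.grab_frame(name): name is "scene" or "top"; returns a dict with "img" (480x640x3 uint8, red, green, blue), "fx", "fy", "cx", "cy" (pixels), "k1" (the pictures are not rectified: a ray, as slopes to the right and down, at radius r is drawn at 1 + k1 r^2 times it, then the intrinsics apply), "R" (3x3) and "t" (3): a world point X has camera coordinates R X + t. Camera axes: x right, y down, z forward; pixel columns grow to the right and rows downward; lengths in mm; the calibration is good to about 2 mm. A picture is of the moment at which its call begins. There is no depth.
- robot.job_done(): hands the job in; it is judged then, once.
The state is a dict: "time": time; "q": joint angles; "qd": joint speeds; "joint_torque": joint torques, N m; "position": TCP position; "ee_rot": TCP orientation; "contact_force": force on the tool from outside, world axes, zero at the start; "moment": the same for the moment, N m; "gripper_width": finger opening in mm; "grasp_force": force on a finger pad.
Only numpy, scipy, OpenCV 4.12 (cv2) and the standard library are available. Lean on these libraries where they do the work, as an engineer would, in place of code of your own. Each camera call takes 0.05 s, during which the arm holds its last target. There are 200 camera calls.

## Working session

There is one attempt and no reset: what is moved stays moved. The work goes in short steps, Python scripts to look and compute and a tool call to move; the robot and the scene stay as the last step left them, time stands still between calls to the robot, and variables do not carry over. Pictures are saved under pics/ and viewed, at most 14 in all, crops included, and the job is handed in when it is done.

Besides the shell and the picture viewer there is one more tool, called after "Request:" by a JSON object that holds its "fn" and its "kwargs". move_arm: Moves the arm, as the interface text tells. Shifts and turns lie within -1 to 1; 1 stands for 0.03 m of shift or 45 degrees of turn. Its arguments: {"type":"object","properties":{"delta_rot":{"type":"array","items":{"type":"array","items":{"type":"number","minimum":-1,"maximum":1}}},"offset":{"type":"array","items":{"type":"array","items":{"type":"number","minimum":-1,"maximum":1}}},"jaw":{"type":"array","items":{"type":"number"}},"grip_force":{"type":"number"}},"required":["delta_rot","offset","jaw"]}

```bash
ls; mkdir -p pics
python3 - <<'E'
from plant import robot
import cv2,pickle
print(robot.observe())
for n in("scene","top"):
    f=robot.grab_frame(n); pickle.dump(f,open(f"{n}.pkl","wb")); cv2.imwrite(f"pics/{n}0.png",f["img"][:,:,::-1])
    print(n,{k:v for k,v in f.items() if k!="img"})
E
```

```text
pics
{'time': 0.0, 'q': array([-1.23359750e+00,  4.91574369e-01,  1.55944722e+00,  3.93999059e-05,
        1.09170472e+00, -1.05618204e-01]), 'qd': array([ 4.75442467e-04, -6.58203766e-04, -1.94730182e-04, -1.28355458e-03,
        2.50433517e-04, -1.90559645e-05]), 'joint_torque': array([ 4.11287820e-04, -6.18450093e+01, -2.61586940e+01, -4.27294697e-05,
        4.14852519e-03, -4.24433182e-06]), 'position': array([ 267.80712711, -564.68363772,  404.11919657]), 'ee_rot': array([ 9.75590941e-01,  2.19595069e-01, -4.81268247e-05, -5.65051814e-04]), 'contact_force': array([-0.38682325, -0.20501717, -0.47943546]), 'moment': array([-0.0292149 ,  0.01287049,  0.01552165]), 'grasp_force': 0.0, 'gripper_width': 85.56597908016316}
scene {'fx': 557.2340675438323, 'fy': 557.2340675438323, 'cx': 315.8596174882544, 'cy': 236.29115179492038, 'k1': 0.021287280665190103, 'R': array([[ 0.57605788,  0.81715048,  0.02055264],
       [ 0.5713621 , -0.38455145, -0.72502796],
       [-0.5845534 ,  0.42940106, -0.68841271]]), 't': array([-320.57712517, -264.88744957, 1490.97535803])}
top {'fx': 482.231672979097, 'fy': 482.231672979097, 'cx': 320.4066782430151, 'cy': 234.28784238796902, 'k1': -0.08999696636207172, 'R': array([[ 0.00444661, -0.99994239,  0.00976926],
       [-0.99476599, -0.00542046, -0.10203548],
       [ 0.10208256, -0.00926442, -0.99473279]]), 't': array([   3.89570728,  554.46591793, 1077.5439844 ])}
```

View pics/scene0.png

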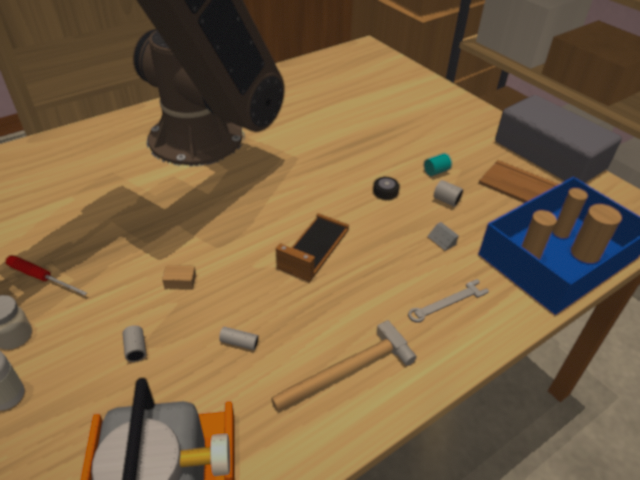

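View pics/top0.png

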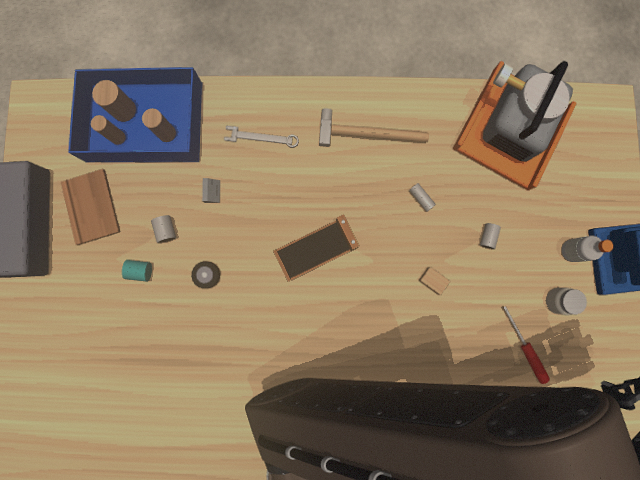

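The scene view shows the thick pipe at (448,194), medium at (134,344), thin at (239,339), chock at (443,236), and rack at (313,246) with its tall stop at the near-left end. In the top view they are at (163,229), (489,235), (422,197), (211,190) and (316,247), with the stop at the right end. Wheel is at (206,274) and block at (434,281) in the top view.

```bash
cat > h.py <<'E'
import numpy as np,cv2,pickle
def ray(f,uv):
    p=np.array([[(uv[0]-f["cx"])/f["fx"],(uv[1]-f["cy"])/f["fy"]]])[0]
    d=p.copy()
    for _ in range(20): d=p/(1+f["k1"]*(d@d))
    return -f["R"].T@f["t"], f["R"].T@np.array([d[0],d[1],1])
def plane(f,uv,z):
    o,d=ray(f,uv); return o+d*(z-o[2])/d[2]
def tri(fs,uvs):
    A=np.zeros((3,3));b=np.zeros(3)
    for f,uv in zip(fs,uvs):
        o,d=ray(f,uv);d/=np.linalg.norm(d);M=np.eye(3)-np.outer(d,d);A+=M;b+=M@o
    X=np.linalg.solve(A,b); 
    return X,[np.round(proj(f,X)-uv,1) for f,uv in zip(fs,uvs)]
def proj(f,X):
    c=f["R"]@X+f["t"];p=c[:2]/c[2];p=p*(1+f["k1"]*(p@p));return p*f["fx"]+[f["cx"],f["cy"]]
def blob(img,uv,w=28,fn=None):
    u,v=map(int,uv);u0,v0=max(u-w,0),max(v-w,0)
    c=img[v0:v+w,u0:u+w]
    m=fn(c).astype(np.uint8)*255
    m=cv2.morphologyEx(m,cv2.MORPH_CLOSE,np.ones((3,3)))
    cs,_=cv2.findContours(m,cv2.RETR_EXTERNAL,cv2.CHAIN_APPROX_NONE)
    k=max(cs,key=cv2.contourArea)+[[[u0,v0]]]
    M=cv2.moments(k);return k,np.array([M["m10"],M["m01"]])/M["m00"]
def grey(c):
    h=cv2.cvtColor(c,cv2.COLOR_RGB2HSV); return h[...,1]<75
def woodlike(c):  # darker/redder than the bench
    h=cv2.cvtColor(c,cv2.COLOR_RGB2HSV); return (h[...,2]<140)
E
cat > m0.py <<'E'
from h import *
S=pickle.load(open("scene.pkl","rb"));T=pickle.load(open("top.pkl","rb"))
P=dict(thick=((448,194),(163,229),grey,20),med=((134,344),(489,235),grey,24),thin=((239,339),(422,197),grey,26),chock=((443,236),(211,190),grey,20),wheel=((386,187),(206,274),grey,20),rack=((313,246),(316,247),woodlike,48))
tiles=[]
for n,(a,b,fn,w) in P.items():
    r=[]
    for f,uv in((S,a),(T,b)):
        k,c=blob(f["img"],uv,w,fn);r.append((k,c))
        im=f["img"][:,:,::-1].copy();im=cv2.getRectSubPix(im,(56,56) if n!="rack" else (100,100),(float(uv[0]),float(uv[1])))
        s=200/im.shape[0];im=cv2.resize(im,(200,200),interpolation=cv2.INTER_NEAREST)
        o=np.array(uv)-(200/s-1)/2
        cv2.drawContours(im,[((k-o+.5)*s).astype(int)],-1,(0,0,255),1);tiles.append(im)
    X,e=tri((S,T),(r[0][1],r[1][1]))
    q=np.array([plane(T,p,X[2])[:2] for p in cv2.boxPoints(cv2.minAreaRect(r[1][0]))])
    ed=q[1]-q[0],q[2]-q[1]
    print(n,X.round(1),e,[(round(np.linalg.norm(d)),round(np.degrees(np.arctan2(d[1],d[0]))%180,1)) for d in ed],r[1][1].round(1))
cv2.imwrite("pics/m0.png",np.vstack([np.hstack(tiles[i:i+4]) for i in(0,4,8)]))
E
python3 m0.py
```

```text
thick [566.7 370.2  26.4] [array([ 1. , -0.2]), array([0.8, 0.6])] [(47, np.float64(105.8)), (58, np.float64(17.6))] [162.6 227.6]
med [ 555.3 -391.6   20.9] [array([0.3, 0. ]), array([0.2, 0.1])] [(57, np.float64(163.2)), (38, np.float64(75.6))] [490.1 235.1]
thin [ 645.2 -233.2   14.8] [array([0.4, 0. ]), array([0.3, 0.1])] [(28, np.float64(129.9)), (67, np.float64(39.2))] [422.1 196.9]
chock [658.5 265.7  13.3] [array([ 0., -0.]), array([0., 0.])] [(40, np.float64(90.1)), (57, np.float64(1.7))] [210.5 190.4]
wheel [459.5 275.   12.9] [array([ 1.1, -0.1]), array([0.9, 0.7])] [(56, np.float64(90.4)), (58, np.float64(1.3))] [203.3 274.5]
rack [519.1  18.7  -2.9] [array([ 1.7, -0.1]), array([1.3, 0.9])] [(176, np.float64(117.4)), (86, np.float64(26.8))] [313.7 249.7]
```

View pics/m0.png

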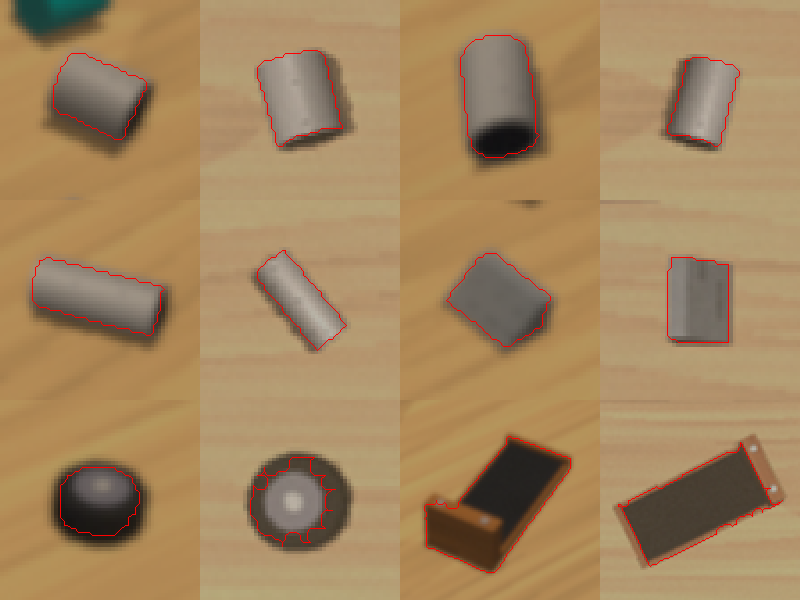

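The tiles show clean outlines for the pipes, chock and rack bed. Only the dark bores at the pipe ends are clipped, and the heights of 26/21/15/13 mm match 23/18/14/14. The chock's narrow flat top is at image left (+y), so its toe points to -y. Next I refine the rack and the lateral positions.

```bash
cat > m1.py <<'E'
from h import *
S=pickle.load(open("scene.pkl","rb"));T=pickle.load(open("top.pkl","rb"))
dark=lambda c:(cv2.cvtColor(c,cv2.COLOR_RGB2HSV)[...,2]<95)
def quad(f,uv,fn,w):
    k,_=blob(f["img"],uv,w,fn);h=cv2.convexHull(k)
    for e in np.linspace(1,8,30):
        a=cv2.approxPolyDP(h,e,True)
        if len(a)<=4:break
    return a[:,0],cv2.boxPoints(cv2.minAreaRect(k)),k
a,b,k=quad(T,(316,247),dark,48);print("bed top px",a.tolist(),b.round(1).tolist())
P=np.array([plane(T,p,12)[:2] for p in b]);print(P.round(1),"edges",np.linalg.norm(np.diff(P,axis=0),axis=1).round(1),P.mean(0).round(1))
P=np.array([plane(T,p[0],12)[:2] for p in k]).astype(np.float32)
(c,s,an)=cv2.minAreaRect(P);print("bed world rect",c,s,an)
a,b,k=quad(S,(313,246),lambda c:(cv2.cvtColor(c,cv2.COLOR_RGB2HSV)[...,2]<60),48);print("scene bed",a.tolist(),[plane(S,p,12)[:2].round(1).tolist() for p in a])
full=lambda c:grey(c)|(cv2.cvtColor(c,cv2.COLOR_RGB2HSV)[...,2]<75)
for n,uv,ws,z in(("thick",(163,229),20,23),("med",(489,235),24,18),("thin",(422,197),26,14),("chock",(211,190),20,14)):
    k,c=blob(T["img"],uv,ws,full);Q=np.array([plane(T,p[0],z)[:2] for p in k]).astype(np.float32)
    r=cv2.minAreaRect(Q);e=cv2.fitEllipse(Q);print(n,plane(T,c,z)[:2].round(1),"rect",np.round(r[0],1),np.round(r[1],1),round(r[2],1))
E
python3 m1.py
```

```text
bed top px [[336, 219], [353, 249], [290, 278], [277, 251]] [[275.70001220703125, 251.6999969482422], [336.6000061035156, 218.6999969482422], [353.0, 249.0], [292.20001220703125, 282.0]]
[[515.  109.9]
 [592.9 -31.1]
 [522.2 -69.4]
 [445.2  71.1]] edges [161.1  80.5 160.2] [518.8  20.1]
bed world rect (518.9037475585938, 20.21295166015625) (80.44863891601562, 160.23544311523438) 28.7525691986084
scene bed [[342, 226], [315, 266], [295, 247], [318, 218]] [[509.0, 103.8], [574.9, -15.4], [505.9, -18.7], [457.8, 75.2]]
thick [566.8 372.6] rect [567.  372.5] [61.2 47. ] 17.9
med [ 554.9 -391.9] rect [ 555.  -391.8] [37.6 59.6] 73.0
thin [ 645.7 -232.8] rect [ 645.9 -232.6] [67.3 28.2] 39.2
chock [658.3 265.6] rect [659.3 265.7] [58.4 40.4] 1.7
```

Run:
```python
from h import *
T=pickle.load(open("top.pkl","rb"));S=pickle.load(open("scene.pkl","rb"))
im=T["img"][205:290,262:368,::-1];cv2.imwrite("pics/rack.png",cv2.resize(im,None,fx=7,fy=7,interpolation=cv2.INTER_CUBIC))
```

```text
(no output)
```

View pics/rack.png

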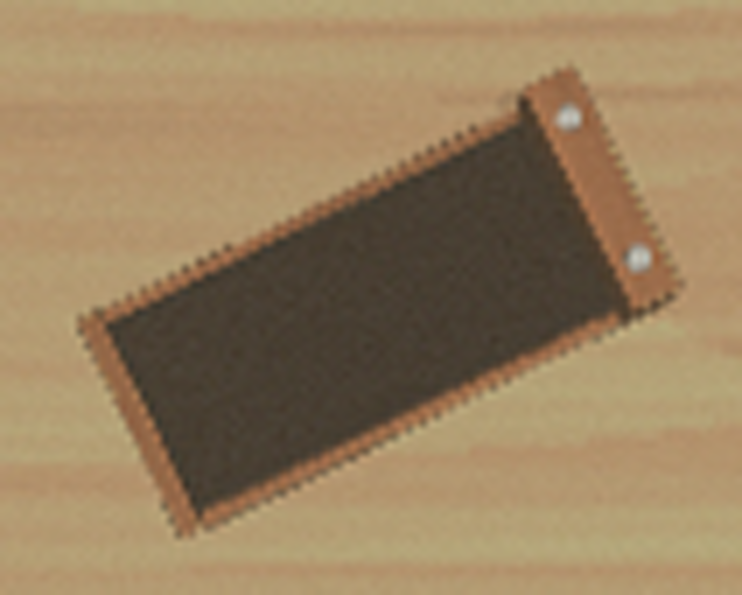

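Request:
{"fn": "move_arm", "kwargs": {"delta_rot": [[0,0,-0.15],[0,0,-0.15],[0,0,-0.15],[0,0,-0.15],[0,0,-0.15],[0,0,-0.15],[0,0,-0.15],[0,0,-0.15],[0,0,-0.15],[0,0,-0.15]], "offset": [[0,0,0.2],[0,0,0.2],[0,0,0.2],[0,0,0.2],[0,0,0.2],[0,0,0.2],[0,0,0.2],[0,0,0.2],[0,0,0.2],[0,0,0.2]], "jaw": [-1,-1,-1,-1,-1,-1,-1,-1,-1,-1]}}

```text
time: 0.93
position: [267.8, -564.7, 344.1]
ee_rot: [0.687, 0.727, 0.0, -0.0]
contact_force: [-0.8, -0.1, 0.1]
gripper_width: 85.4
grasp_force: 0.0
```

The crop shows the black bed with corners at crop (105,322), (525,118), (628,312), (197,516). Narrow wood rails run along both long sides, the stop is at upper right and the lip at lower left.

Run:
```python
from h import *
T=pickle.load(open("top.pkl","rb"))
g=lambda p,z:plane(T,(262+(p[0]+.5)/7-.5,205+(p[1]+.5)/7-.5),z)[:2]
A,B,C,D=[g(p,12) for p in((105,322),(525,118),(628,312),(197,516))]
for n,p,q in(("AB",A,B),("DC",D,C),("AD",D,A),("BC",C,B)):
    d=p-q if n in("AB","DC") else q-p
    print(n,np.linalg.norm(d).round(1),np.degrees(np.arctan2(d[1],d[0])).round(1))
# stop inner bottom edge is y=-72, lip inner edge y=82 (lip top may hide part)
print("stop mid",(B+C)/2,"lip mid",(A+D)/2,"cen",(A+B+C+D)/4)
# stop top outer corners z=60
E1,F1,G,H=[g(p,60) for p in((522,95),(573,66),(684,285),(630,318))]
print("stop top",E1.round(1),F1.round(1),G.round(1),H.round(1),np.linalg.norm(F1-G))
```

```text
AB 155.2 116.4
DC 157.7 115.6
AD 71.1 26.0
BC 73.2 27.9
stop mid [554.16547876 -48.25562312] lip mid [485.65104369  92.41105011] cen [519.90826123  22.07771349]
stop top [587.7 -28.1] [597.1 -44.4] [527.1 -79.7] [516.5 -62.5] 78.45276261669788
```

```bash
cat > go.py <<'E'
import sys,numpy as np
from plant import robot
def rep(tx,ty,tz,phi):
    o=robot.observe();p=o["position"];q=o["ee_rot"];f=2*np.degrees(np.arctan2(q[1],q[0]))
    dphi=(phi-f+180)%360-180
    a=np.radians(phi);x=np.array([np.cos(a),np.sin(a)]);y=np.array([np.sin(a),-np.cos(a)])
    d=np.array([tx,ty])-p[:2]
    print("t %.1f pos"%o["time"],p.round(1),"phi %.2f"%f,"rotz units %.3f"%(-dphi/45),"| at target phi: units x %.2f y %.2f z %.2f"%(x@d/30,y@d/30,(p[2]-tz)/30),"F",o["contact_force"].round(1),"w %.1f gf %.1f"%(o["gripper_width"],o["grasp_force"]))
if __name__=="__main__": 
    v=list(map(float,sys.argv[1:])); [rep(*v[i:i+4]) for i in range(0,len(v),4)]
E
python3 go.py 560 -250 340 107.7 567 372.5 300 107.7
```

```text
t 0.9 pos [ 267.8 -564.7  344.1] phi 93.20 rotz units -0.322 | at target phi: units x 7.03 y 12.47 z 0.14 F [-0.8 -0.1  0.1] w 85.4 gf 0.0
t 0.9 pos [ 267.8 -564.7  344.1] phi 93.20 rotz units -0.322 | at target phi: units x 26.73 y 19.00 z 1.47 F [-0.8 -0.1  0.1] w 85.4 gf 0.0
```

Request:
{"fn": "move_arm", "kwargs": {"delta_rot": [[0,0,-0.15],[0,0,-0.15],[0,0,-0.02],[0,0,0]], "offset": [[0,0,0],[0,0,0],[0,0,0],[0,0,0]], "jaw": [-1,-1,-1,-1]}}

```text
time: 1.27
position: [267.8, -564.7, 344.5]
ee_rot: [0.594, 0.805, 0.0, -0.0]
contact_force: [-0.2, 0.2, 0.8]
gripper_width: 85.3
grasp_force: 0.0
```

Request:
{"fn": "move_arm", "kwargs": {"delta_rot": [[0,0,0],[0,0,0],[0,0,0],[0,0,0],[0,0,0],[0,0,0],[0,0,0],[0,0,0],[0,0,0],[0,0,0]], "offset": [[0.7,1,0],[0.7,1,0],[0.7,1,0],[0.7,1,0],[0.7,1,0],[0.7,1,0],[0.7,1,0],[0.7,1,0],[0.7,1,0],[0.7,1,0]], "jaw": [-1,-1,-1,-1,-1,-1,-1,-1,-1,-1]}}

```text
time: 2.1
position: [492.8, -273.5, 344.8]
ee_rot: [0.595, 0.804, -0.0, 0.0]
contact_force: [0.6, -0.8, -0.4]
gripper_width: 85.3
grasp_force: 0.0
```

Request:
{"fn": "move_arm", "kwargs": {"delta_rot": [[0,0,0],[0,0,0],[0,0,0],[0,0,0],[0,0,0],[0,0,0],[0,0,0],[0,0,0],[0,0,0],[0,0,0]], "offset": [[1,0.4,0],[1,0.4,0],[1,0.4,0],[1,0.4,0],[1,0.4,0],[1,0.4,0],[1,0.4,0],[1,0.4,0],[1,0.4,0],[1,0.4,0]], "jaw": [-1,-1,-1,-1,-1,-1,-1,-1,-1,-1]}}

```text
time: 2.93
position: [517.3, 48.6, 344.8]
ee_rot: [0.595, 0.804, 0.0, 0.0]
contact_force: [1.0, -1.1, -0.3]
gripper_width: 85.5
grasp_force: 0.0
```

```bash
python3 go.py 567 372.5 250 107.7
```

```text
t 2.9 pos [517.3  48.6 344.8] phi 107.02 rotz units -0.015 | at target phi: units x 9.78 y 4.86 z 3.16 F [ 1.  -1.1 -0.3] w 85.5 gf 0.0
```

Request:
{"fn": "move_arm", "kwargs": {"delta_rot": [[0,0,-0.015],[0,0,0],[0,0,0],[0,0,0],[0,0,0],[0,0,0],[0,0,0],[0,0,0],[0,0,0],[0,0,0]], "offset": [[0.97,0.48,0.2],[0.97,0.48,0.2],[0.97,0.48,0.2],[0.97,0.48,0.2],[0.97,0.48,0.2],[0.97,0.48,0.2],[0.97,0.48,0.2],[0.97,0.48,0.2],[0.97,0.48,0.2],[0.97,0.48,0.2]], "jaw": [-1,-1,-1,-1,-1,-1,-1,-1,-1,-1]}}

```text
time: 3.77
position: [565.1, 369.8, 284.3]
ee_rot: [0.59, 0.808, -0.0, 0.0]
contact_force: [0.1, -0.1, 0.7]
gripper_width: 85.5
grasp_force: 0.0
```

```bash
python3 go.py 567 372.5 183 107.7
python3 - <<'E'
from h import *
from plant import robot
ims=[]
for n in("scene","top"):
    f=robot.grab_frame(n); p=proj(f,np.array([567,372.5,60.]));pickle.dump(f,open(n+"1.pkl","wb"))
    c=cv2.getRectSubPix(f["img"][:,:,::-1].copy(),(100,100),(float(p[0]),float(p[1])));print(n,p)
    ims.append(cv2.resize(c,(400,400),interpolation=cv2.INTER_CUBIC))
cv2.imwrite("pics/p1.png",np.hstack(ims))
E
```

```text
t 3.8 pos [565.1 369.8 284.3] phi 107.71 rotz units 0.000 | at target phi: units x 0.07 y 0.09 z 3.38 F [ 0.1 -0.1  0.7] w 85.5 gf 0.0
scene [451.93545386 180.54905685]
top [157.76697438 226.40778657]
```

View pics/p1.png

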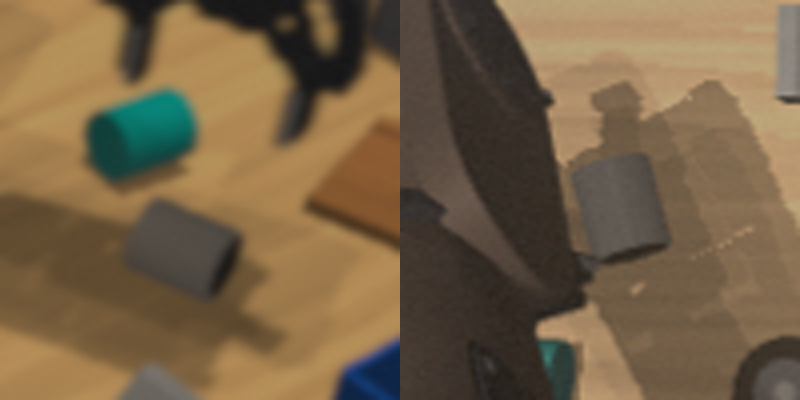

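The scene crop shows both fingertips over the thick pipe at crop (133,78) and (287,140). I'll take the tip height from those.

Run:
```python
from h import *
f=pickle.load(open("scene1.pkl","rb"))
for z in(100,110,120,130): print(z,proj(f,np.array([565.1,369.8,z])).round(1), [proj(f,np.array([565.1,369.8,z])+s*45*np.array([.953,.304,0])).round(1).tolist() for s in(-1,1)])
```

```text
100 [453.9 166.3] [[436.0, 159.0], [472.3, 174.0]]
110 [454.7 162.7] [[436.7, 155.3], [473.3, 170.3]]
120 [455.6 159. ] [[437.5, 151.7], [474.3, 166.6]]
130 [456.5 155.3] [[438.2, 148.0], [475.3, 162.9]]
```

Request:
{"fn": "move_arm", "kwargs": {"delta_rot": [[0,0,0],[0,0,0],[0,0,0],[0,0,0],[0,0,0],[0,0,0],[0,0,0],[0,0,0],[0,0,0],[0,0,0]], "offset": [[0.07,0.09,0.6],[0,0,0.6],[0,0,0.6],[0,0,0.6],[0,0,0.6],[0,0,0.64],[0,0,0],[0,0,0],[0,0,0],[0,0,0]], "jaw": [-1,-1,-1,-1,-1,-1,-1,0.3,1,1], "grip_force": 40}}

```text
time: 4.7
position: [567.4, 371.0, 177.0]
ee_rot: [0.589, 0.808, 0.001, 0.0]
contact_force: [1.9, -0.1, -0.0]
gripper_width: 54.0
grasp_force: 42.1
```

Request:
{"fn": "move_arm", "kwargs": {"delta_rot": [[0,0,0],[0,0,0],[0,0,0],[0,0,0],[0,0,0]], "offset": [[0,0,0],[0,0,0],[0,0,0],[0,0,0],[0,0,0]], "jaw": [1,1,1,1,1]}}

```text
time: 5.12
position: [567.4, 371.0, 177.0]
ee_rot: [0.588, 0.809, 0.001, 0.001]
contact_force: [0.0, -1.3, 6.5]
gripper_width: 53.3
grasp_force: 42.6
```

Request:
{"fn": "move_arm", "kwargs": {"delta_rot": [[0,0,0],[0,0,0],[0,0,0],[0,0,0],[0,0,-0.1],[0,0,-0.09],[0,0,0]], "offset": [[0,0,-0.4],[0,0,-0.8],[0,0,-0.8],[0,0,-0.8],[0,0,0],[0,0,0],[0,0,0]], "jaw": [1,1,1,1,1,1,1]}}

```text
time: 5.7
position: [566.9, 370.9, 260.8]
ee_rot: [0.525, 0.851, 0.0, 0.0]
contact_force: [0.1, -0.3, -1.5]
gripper_width: 53.8
grasp_force: 42.8
```

```bash
python3 go.py 540.8 -20.8 260 116.2
```

```text
t 5.7 pos [566.9 370.9 260.8] phi 116.67 rotz units 0.010 | at target phi: units x -11.33 y -6.55 z 0.03 F [ 0.1 -0.3 -1.5] w 53.8 gf 42.8
```

Request:
{"fn": "move_arm", "kwargs": {"delta_rot": [[0,0,0.01],[0,0,0],[0,0,0],[0,0,0],[0,0,0],[0,0,0],[0,0,0],[0,0,0],[0,0,0],[0,0,0]], "offset": [[-0.5,-0.3,0],[-0.95,-0.55,0],[-0.95,-0.55,0],[-0.95,-0.55,0],[-0.95,-0.55,0],[-0.95,-0.55,0],[-0.95,-0.55,0],[-0.95,-0.55,0],[-0.95,-0.55,0],[-0.95,-0.55,0]], "jaw": [1,1,1,1,1,1,1,1,1,1]}}

```text
time: 6.53
position: [544.5, 56.4, 259.8]
ee_rot: [0.531, 0.848, -0.0, -0.0]
contact_force: [1.0, -0.8, -1.3]
gripper_width: 53.9
grasp_force: 42.8
```

Request:
{"fn": "move_arm", "kwargs": {"delta_rot": [[0,0,0],[0,0,0],[0,0,0],[0,0,0]], "offset": [[-0.95,-0.55,0],[-0.95,-0.55,0],[-0.35,-0.2,0],[0,0,0]], "jaw": [1,1,1,1]}}

```text
time: 6.87
position: [539.4, -22.3, 259.8]
ee_rot: [0.532, 0.847, -0.0, 0.0]
contact_force: [-0.2, 0.3, -1.5]
gripper_width: 53.5
grasp_force: 42.8
```

```bash
cat > snap.py <<'E'
import sys
from h import *
from plant import robot
# snap.py name x y z half
n0,x,y,z,w=sys.argv[1],*map(float,sys.argv[2:6]);ims=[];w=int(w)
for n in("scene","top"):
    f=robot.grab_frame(n); p=proj(f,np.array([x,y,z]));pickle.dump(f,open(n+"1.pkl","wb"))
    c=cv2.getRectSubPix(f["img"][:,:,::-1].copy(),(2*w,2*w),(float(p[0]),float(p[1])));print(n,"centre",p.round(1),"scale",200/w)
    ims.append(cv2.resize(c,(400,400),interpolation=cv2.INTER_CUBIC))
cv2.imwrite(f"pics/{n0}.png",np.hstack(ims))
E
python3 go.py 540.8 -20.8 189 116.2; python3 snap.py p2 540 -20 100 50
```

```text
t 6.9 pos [539.4 -22.3 259.8] phi 115.74 rotz units -0.010 | at target phi: units x 0.02 y 0.06 z 2.36 F [-0.2  0.3 -1.5] w 53.5 gf 42.8
scene centre [303.8 225.5] scale 4.0
top centre [333.1 237.6] scale 4.0
```

View pics/p2.png

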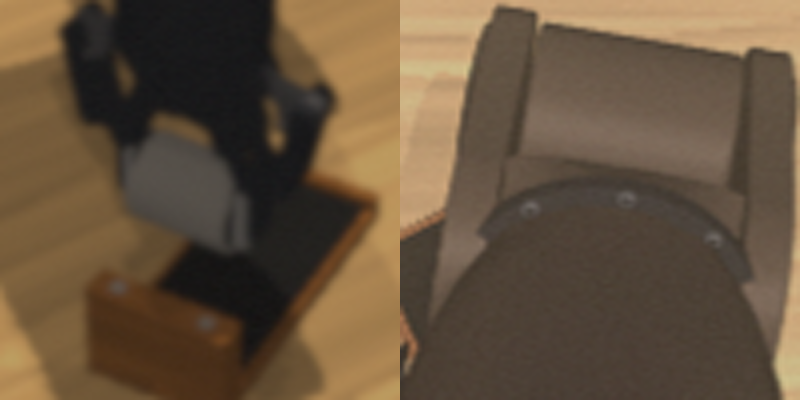

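The scene crop shows the thick pipe held over the rack, between the fingers and just inside the stop (stop bolts at crop (117,289) and (207,323)). I'll lower it now.

Request:
{"fn": "move_arm", "kwargs": {"delta_rot": [[0,0,-0.01],[0,0,0],[0,0,0],[0,0,0],[0,0,0],[0,0,0],[0,0,0]], "offset": [[0,0.06,0.4],[0,0,0.4],[0,0,0.4],[0,0,0.4],[0,0,0.4],[0,0,0.2],[0,0,0]], "jaw": [1,1,1,1,1,1,1]}}

```text
time: 7.55
position: [541.0, -18.0, 191.8]
ee_rot: [0.526, 0.851, -0.001, -0.001]
contact_force: [-0.3, -0.2, -1.5]
gripper_width: 53.5
grasp_force: 42.8
```

Request:
{"fn": "move_arm", "kwargs": {"delta_rot": [[0,0,0],[0,0,0],[0,0,0]], "offset": [[-0.05,0,0.07],[-0.05,0,0],[0,0,0]], "jaw": [1,1,1]}}

```text
time: 7.8
position: [542.8, -21.8, 191.8]
ee_rot: [0.526, 0.85, 0.0, 0.0]
contact_force: [0.2, -0.4, -2.1]
gripper_width: 53.4
grasp_force: 42.8
```

Request:
{"fn": "move_arm", "kwargs": {"delta_rot": [[0,0,0],[0,0,0],[0,0,0],[0,0,0]], "offset": [[-0.07,0,0],[-0.07,0,0.04],[0,0,0],[0,0,0]], "jaw": [1,1,1,1]}}

```text
time: 8.13
position: [544.4, -25.8, 190.3]
ee_rot: [0.526, 0.85, 0.0, 0.0]
contact_force: [-0.2, 0.5, -1.7]
gripper_width: 54.0
grasp_force: 42.8
```

```bash
python3 go.py 543.4 -26.2 189 116.2;python3 go.py 543.4 -26.2 189 116.2
```

```text
t 8.1 pos [544.4 -25.8 190.3] phi 116.47 rotz units 0.006 | at target phi: units x 0.00 y -0.04 z 0.04 F [-0.2  0.5 -1.7] w 54.0 gf 42.8
t 8.1 pos [544.4 -25.8 190.3] phi 116.47 rotz units 0.006 | at target phi: units x 0.00 y -0.04 z 0.04 F [-0.2  0.5 -1.7] w 54.0 gf 42.8
```

Request:
{"fn": "move_arm", "kwargs": {"delta_rot": [[0,0,0],[0,0,0],[0,0,0],[0,0,0]], "offset": [[-0.06,0,0],[-0.04,0,0],[0,0,0],[0,0,0]], "jaw": [1,1,1,1]}}

```text
time: 8.47
position: [545.0, -26.8, 190.3]
ee_rot: [0.526, 0.85, 0.0, -0.001]
contact_force: [-2.2, 16.2, 3.5]
gripper_width: 53.6
grasp_force: 43.3
```

Request:
{"fn": "move_arm", "kwargs": {"delta_rot": [[0,0,0],[0,0,0],[0,0,0],[0,0,0]], "offset": [[0.1,0,0],[0,0,0.06],[0,0,0],[0,0,0]], "jaw": [1,1,1,1]}}

```text
time: 8.8
position: [544.3, -25.3, 188.9]
ee_rot: [0.526, 0.85, 0.0, -0.0]
contact_force: [-3.3, 6.4, 8.2]
gripper_width: 53.7
grasp_force: 43.7
```

Request:
{"fn": "move_arm", "kwargs": {"delta_rot": [[0,0,0],[0,0,0],[0,0,0],[0,0,0],[0,0,0],[0,0,0],[0,0,0]], "offset": [[0,0,0],[0,0,0],[0,0,0],[0,0,0],[0,0,0],[0,0,0],[0,0,0]], "jaw": [0,-0.6,-1,-1,-1,-1,-1]}}

```text
time: 9.38
position: [544.4, -25.7, 188.3]
ee_rot: [0.526, 0.85, -0.0, 0.0]
contact_force: [-1.0, 0.3, -0.5]
gripper_width: 85.3
grasp_force: 0.0
```

Request:
{"fn": "move_arm", "kwargs": {"delta_rot": [[0,0,0],[0,0,0],[0,0,0],[0,0,0],[0,0,0],[0,0,0],[0,0,0]], "offset": [[0,0,-0.2],[0,0,-0.3],[0,0,-1],[0,0,-1],[0,0,-1],[0,0,-0.5],[0,0,0]], "jaw": [-1,-1,-1,-1,-1,-1,-1]}}

```text
time: 9.97
position: [544.6, -25.5, 312.7]
ee_rot: [0.526, 0.85, 0.001, 0.003]
contact_force: [0.9, 0.3, -0.0]
gripper_width: 85.2
grasp_force: 0.0
```

```bash
python3 go.py 555 -391.8 300 74.5
```

```text
t 10.0 pos [544.6 -25.5 312.7] phi 116.51 rotz units 0.933 | at target phi: units x -11.67 y 3.60 z 0.42 F [ 0.9  0.3 -0. ] w 85.2 gf 0.0
```

Request:
{"fn": "move_arm", "kwargs": {"delta_rot": [[0,0,0.136],[0,0,0.136],[0,0,0.136],[0,0,0.136],[0,0,0.136],[0,0,0.136],[0,0,0.136],[0,0,0]], "offset": [[0,0,0],[0,0,0],[0,0,0],[0,0,0],[0,0,0],[0,0,0],[0,0,0],[0,0,0]], "jaw": [-1,-1,-1,-1,-1,-1,-1,-1]}}

```text
time: 10.63
position: [544.2, -25.5, 308.2]
ee_rot: [0.802, 0.598, -0.0, -0.0]
contact_force: [0.2, -0.2, -0.8]
gripper_width: 85.1
grasp_force: 0.0
```

```bash
python3 go.py 555 -391.8 260 73.5
python3 - <<'E'
from h import *
from plant import robot
f=robot.grab_frame("top")
k,c=blob(f["img"],(490,235),20,grey);print(c)
# side-edge angle: contour points away from the ends
Q=np.array([plane(f,p[0],18)[:2] for p in k])-[555,-391.8]
a=np.radians(163.5);u=Q@[np.cos(a),np.sin(a)];v=Q@[-np.sin(a),np.cos(a)]
for s in(-1,1):
    m=(abs(u)<18)&(v*s>8);print(s,np.polyfit(u[m],v[m],1).round(3))
E
```

```text
t 10.6 pos [544.2 -25.5 308.2] phi 73.38 rotz units -0.003 | at target phi: units x -11.60 y 3.81 z 1.61 F [ 0.2 -0.2 -0.8] w 85.1 gf 0.0
[490.17069486 235.01812689]
-1 [ -0.018 -17.374]
1 [-0.022 17.679]
```

Request:
{"fn": "move_arm", "kwargs": {"delta_rot": [[0,0,0.022],[0,0,0],[0,0,0],[0,0,0],[0,0,0],[0,0,0],[0,0,0],[0,0,0],[0,0,0],[0,0,0]], "offset": [[-0.5,0.15,0],[-0.95,0.3,0],[-1,0.3,0],[-1,0.35,0],[-1,0.35,0],[-1,0.35,0],[-1,0.35,0],[-1,0.35,0],[-1,0.35,0.5],[-1,0.35,0.5]], "jaw": [-1,-1,-1,-1,-1,-1,-1,-1,-1,-1]}}

```text
time: 11.52
position: [551.6, -326.4, 278.6]
ee_rot: [0.804, 0.594, 0.0, 0.001]
contact_force: [1.1, 0.0, -0.5]
gripper_width: 85.2
grasp_force: 0.0
```

```bash
python3 go.py 555 -391.8 175 72.4
```

```text
t 11.5 pos [ 551.6 -326.4  278.6] phi 72.91 rotz units 0.011 | at target phi: units x -2.04 y 0.77 z 3.45 F [ 1.1  0.  -0.5] w 85.2 gf 0.0
```

Request:
{"fn": "move_arm", "kwargs": {"delta_rot": [[0,0,0.01],[0,0,0],[0,0,0],[0,0,0]], "offset": [[-1,0.4,0.4],[-0.7,0.37,0.4],[-0.35,0,0],[0,0,0]], "jaw": [-1,-1,-1,-1]}}

```text
time: 11.85
position: [554.4, -392.1, 253.4]
ee_rot: [0.808, 0.59, -0.0, -0.001]
contact_force: [-0.4, 0.6, 0.2]
gripper_width: 85.8
grasp_force: 0.0
```

```bash
python3 go.py 555 -391.8 173 72.4
```

```text
t 11.8 pos [ 554.4 -392.1  253.4] phi 72.26 rotz units -0.003 | at target phi: units x 0.02 y 0.02 z 2.68 F [-0.4  0.6  0.2] w 85.8 gf 0.0
```

Request:
{"fn": "move_arm", "kwargs": {"delta_rot": [[0,0,0],[0,0,0],[0,0,0],[0,0,0],[0,0,0],[0,0,0],[0,0,0],[0,0,0],[0,0,0],[0,0,0]], "offset": [[0.02,0.02,0.5],[0,0,0.5],[0,0,0.5],[0,0,0.5],[0,0,0.4],[0,0,0.3],[0,0,0],[0,0,0],[0,0,0],[0,0,0]], "jaw": [-1,-1,-1,-1,-1,-1,-1,0.3,1,1]}}

```text
time: 12.68
position: [556.2, -390.0, 174.5]
ee_rot: [0.808, 0.589, 0.0, 0.001]
contact_force: [0.5, 0.3, 2.8]
gripper_width: 53.2
grasp_force: 41.8
```

Request:
{"fn": "move_arm", "kwargs": {"delta_rot": [[0,0,0],[0,0,0],[0,0,0],[0,0,0]], "offset": [[0,0,0],[0,0,0],[0,0,0],[0,0,0]], "jaw": [1,1,1,1]}}

```text
time: 13.02
position: [556.2, -390.1, 174.5]
ee_rot: [0.808, 0.589, 0.0, 0.001]
contact_force: [0.0, 1.2, 6.6]
gripper_width: 53.2
grasp_force: 42.2
```

Request:
{"fn": "move_arm", "kwargs": {"delta_rot": [[0,0,0],[0,0,0],[0,0,-0.14],[0,0,-0.14],[0,0,-0.14],[0,0,-0.14],[0,0,-0.14],[0,0,-0.14],[0,0,-0.14],[0,0,0]], "offset": [[0,0,-0.4],[0,0,-0.7],[0,0,-0.6],[0,0,-0.6],[0,0,-0.5],[0,0,-0.5],[0,0,-0.5],[0,0,0],[0,0,0],[0,0,0]], "jaw": [1,1,1,1,1,1,1,1,1,1]}}

```text
time: 13.85
position: [555.8, -390.0, 288.5]
ee_rot: [0.525, 0.851, -0.0, 0.0]
contact_force: [0.1, 0.3, -1.4]
gripper_width: 53.4
grasp_force: 42.6
```

```bash
python3 go.py 524 13.7 230 116.3; python3 snap.py p3 535 -5 40 40
```

```text
t 13.8 pos [ 555.8 -390.   288.5] phi 116.60 rotz units 0.007 | at target phi: units x 12.53 y 5.01 z 1.95 F [ 0.1  0.3 -1.4] w 53.4 gf 42.6
scene centre [308.3 242.9] scale 5.0
top centre [325.6 242.3] scale 5.0
```

View pics/p3.png

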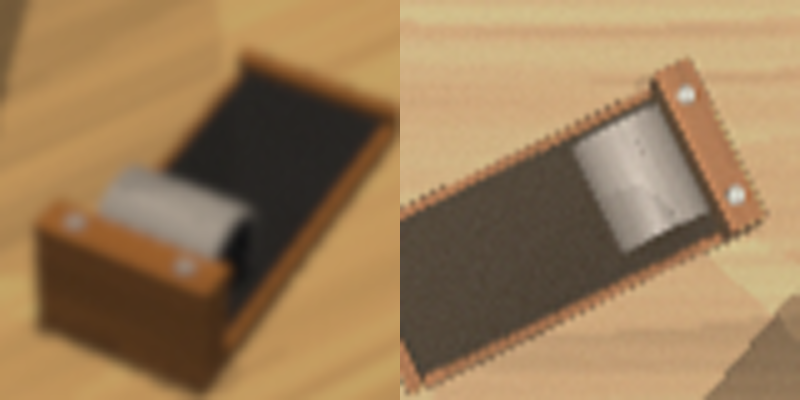

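The crops show the thick pipe hard against the stop, square and roughly mid-width in the top crop (645,180). Bringing the medium over next.

Request:
{"fn": "move_arm", "kwargs": {"delta_rot": [[0,0,0.006],[0,0,0],[0,0,0],[0,0,0],[0,0,0],[0,0,0],[0,0,0],[0,0,0],[0,0,0],[0,0,0]], "offset": [[0.5,0.2,0],[0.95,0.4,0],[1,0.4,0],[1,0.4,0],[1,0.4,0],[1,0.4,0],[1,0.4,0],[1,0.4,0],[1,0.4,0],[1,0.4,0]], "jaw": [1,1,1,1,1,1,1,1,1,1]}}

```text
time: 14.78
position: [533.5, -83.8, 287.6]
ee_rot: [0.531, 0.847, -0.0, 0.0]
contact_force: [0.4, -0.5, -2.0]
gripper_width: 53.3
grasp_force: 42.6
```

Request:
{"fn": "move_arm", "kwargs": {"delta_rot": [[0,0,0],[0,0,0],[0,0,0],[0,0,0],[0,0,0]], "offset": [[1,0.4,0],[1,0.4,0],[0.8,0.4,0],[0.35,0,0],[0,0,0]], "jaw": [1,1,1,1,1]}}

```text
time: 15.2
position: [524.0, 17.3, 287.5]
ee_rot: [0.53, 0.848, -0.0, -0.0]
contact_force: [-0.0, 0.1, -1.9]
gripper_width: 53.4
grasp_force: 42.5
```

```bash
python3 go.py 523.6 15.3 187 116.3
```

```text
t 15.2 pos [524.   17.3 287.5] phi 116.04 rotz units -0.006 | at target phi: units x -0.05 y -0.04 z 3.35 F [-0.   0.1 -1.9] w 53.4 gf 42.5
```

Request:
{"fn": "move_arm", "kwargs": {"delta_rot": [[0,0,0],[0,0,0],[0,0,0],[0,0,0],[0,0,0],[0,0,0],[0,0,0],[0,0,0]], "offset": [[0,-0.03,0.6],[0,0,0.7],[0,0,0.7],[0,0,0.6],[0,0,0.4],[0,0,0.2],[0,0,0],[0,0,0]], "jaw": [1,1,1,1,1,1,1,1]}}

```text
time: 15.87
position: [523.6, 14.3, 190.9]
ee_rot: [0.531, 0.848, -0.001, -0.001]
contact_force: [-4.0, 2.7, -2.2]
gripper_width: 53.9
grasp_force: 42.5
```

Request:
{"fn": "move_arm", "kwargs": {"delta_rot": [[0,0,0],[0,0,0],[0,0,0],[0,0,0]], "offset": [[-0.07,0,0],[-0.07,0,0.05],[0,0,0],[0,0,0]], "jaw": [1,1,1,1]}}

```text
time: 16.2
position: [523.9, 13.1, 189.6]
ee_rot: [0.53, 0.848, -0.001, -0.004]
contact_force: [-9.5, 33.2, -1.6]
gripper_width: 53.3
grasp_force: 43.3
```

Request:
{"fn": "move_arm", "kwargs": {"delta_rot": [[0,0,0],[0,0,0],[0,0,0],[0,0,0]], "offset": [[0.12,0,0],[0,0,0.07],[0,0,0],[0,0,0]], "jaw": [1,1,1,1]}}

```text
time: 16.53
position: [524.2, 14.4, 188.1]
ee_rot: [0.53, 0.848, 0.0, -0.0]
contact_force: [-2.0, 10.7, 0.4]
gripper_width: 53.5
grasp_force: 43.6
```

Request:
{"fn": "move_arm", "kwargs": {"delta_rot": [[0,0,0],[0,0,0],[0,0,0],[0,0,0]], "offset": [[0.04,0,0.05],[0,0,0.02],[0,0,0],[0,0,0]], "jaw": [1,1,1,1]}}

```text
time: 16.87
position: [524.0, 15.0, 186.5]
ee_rot: [0.53, 0.848, 0.0, 0.001]
contact_force: [-1.9, 2.7, 7.3]
gripper_width: 53.7
grasp_force: 44.5
```

Resting on the bed, so I release.

Request:
{"fn": "move_arm", "kwargs": {"delta_rot": [[0,0,0],[0,0,0],[0,0,0],[0,0,0],[0,0,0],[0,0,0],[0,0,0]], "offset": [[0,0,0],[0,0,0],[0,0,0],[0,0,0],[0,0,0],[0,0,0],[0,0,0]], "jaw": [0,-0.6,-1,-1,-1,-1,-1]}}

```text
time: 17.45
position: [523.7, 15.5, 185.7]
ee_rot: [0.53, 0.848, -0.0, 0.0]
contact_force: [0.8, -0.1, 0.5]
gripper_width: 85.2
grasp_force: 0.0
```

Request:
{"fn": "move_arm", "kwargs": {"delta_rot": [[0,0,0],[0,0,0],[0,0,0],[0,0,0.14],[0,0,0.14],[0,0,0.14],[0,0,0.13],[0,0,0]], "offset": [[0,0,-0.2],[0,0,-0.3],[0,0,-1],[0,0,-1],[0,0,-1],[0,0,0],[0,0,0],[0,0,0]], "jaw": [-1,-1,-1,-1,-1,-1,-1,-1]}}

```text
time: 18.12
position: [523.5, 15.7, 292.1]
ee_rot: [0.701, 0.713, 0.001, 0.001]
contact_force: [-0.3, 0.3, 0.6]
gripper_width: 85.6
grasp_force: 0.0
```

```bash
python3 go.py 658.5 265.6 260 91.5
python3 - <<'E'
from h import *
f=pickle.load(open("top.pkl","rb"))
k,c=blob(f["img"],(211,190),20,grey)
Q=np.array([plane(f,p[0],0)[:2] for p in k])-[658.5,265.6]
a=np.radians(1.0);u=Q@[np.cos(a),np.sin(a)];v=Q@[-np.sin(a),np.cos(a)]
for n,p,q in(("sides",u,v),("ends",v,u)):
  for s in(-1,1):
    m=(abs(p)<(20 if n=="sides" else 14))&(q*s>10);print(n,s,np.polyfit(p[m],q[m],1).round(3))
E
```

```text
t 18.1 pos [523.5  15.7 292.1] phi 91.04 rotz units -0.010 | at target phi: units x 8.21 y 4.72 z 1.07 F [-0.3  0.3  0.6] w 85.6 gf 0.0
sides -1 [ 1.2000e-02 -1.7366e+01]
sides 1 [1.6000e-02 2.3413e+01]
ends -1 [ 1.4000e-02 -2.5466e+01]
ends 1 [ 0.209 30.471]
```

Request:
{"fn": "move_arm", "kwargs": {"delta_rot": [[0,0,-0.017],[0,0,0],[0,0,0],[0,0,0],[0,0,0],[0,0,0],[0,0,0],[0,0,0],[0,0,0],[0,0,0]], "offset": [[0.5,0.3,0],[0.9,0.5,0],[1,0.55,0],[1,0.55,0],[1,0.55,0],[1,0.55,0],[1,0.55,0.2],[1,0.5,0.3],[0.7,0.5,0.3],[0.3,0.2,0.2]], "jaw": [-1,-1,-1,-1,-1,-1,-1,-1,-1,-1]}}

```text
time: 18.95
position: [657.8, 275.3, 259.8]
ee_rot: [0.692, 0.722, 0.0, -0.0]
contact_force: [-0.6, -0.7, 0.7]
gripper_width: 85.3
grasp_force: 0.0
```

```bash
python3 snap.py p4 535 0 30 40; python3 go.py 659 271.5 172 91.8
```

```text
scene centre [310.2 245.5] scale 5.0
top centre [323.3 242.7] scale 5.0
t 19.1 pos [657.1 273.6 259.1] phi 92.30 rotz units 0.011 | at target phi: units x -0.07 y 0.06 z 2.90 F [-0.6 -0.2  0.9] w 85.4 gf 0.0
```

View pics/p4.png

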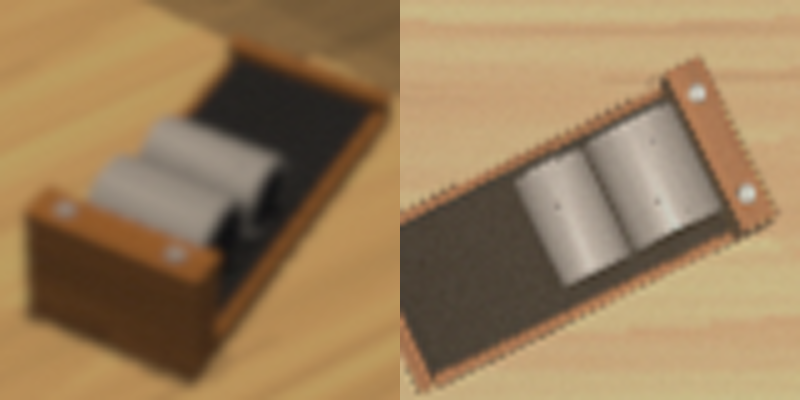

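The medium pipe lies beside the thick one, touching and square (top crop (573,215) and (652,175)). Now I grasp the chock.

Request:
{"fn": "move_arm", "kwargs": {"delta_rot": [[0,0,0.011],[0,0,0],[0,0,0],[0,0,0],[0,0,0],[0,0,0],[0,0,0],[0,0,0],[0,0,0],[0,0,0]], "offset": [[-0.08,0.06,0.5],[0,0,0.6],[0,0,0.6],[0,0,0.6],[0,0,0.4],[0,0,0.22],[0,0,0],[0,0,0],[0,0,0],[0,0,0]], "jaw": [-1,-1,-1,-1,-1,-1,-1,0.3,1,1]}}

```text
time: 19.88
position: [659.3, 270.1, 174.4]
ee_rot: [0.697, 0.717, 0.001, 0.0]
contact_force: [0.2, -0.2, 0.6]
gripper_width: 53.3
grasp_force: 42.5
```

Request:
{"fn": "move_arm", "kwargs": {"delta_rot": [[0,0,0],[0,0,0],[0,0,0],[0,0,0]], "offset": [[0,0,0],[0,0,0],[0,0,0],[0,0,0]], "jaw": [1,1,1,1], "grip_force": 60}}

```text
time: 20.22
position: [659.4, 270.2, 174.5]
ee_rot: [0.697, 0.717, 0.001, 0.001]
contact_force: [-0.6, -0.6, 6.5]
gripper_width: 53.3
grasp_force: 64.1
```

```bash
python3 go.py 659 271.5 172 91.8
```

```text
t 20.2 pos [659.4 270.2 174.5] phi 91.58 rotz units -0.005 | at target phi: units x 0.04 y -0.01 z 0.08 F [-0.6 -0.6  6.5] w 53.3 gf 64.1
```

Request:
{"fn": "move_arm", "kwargs": {"delta_rot": [[0,0,0],[0,0,0],[0,0,-0.137],[0,0,-0.137],[0,0,-0.137],[0,0,-0.137],[0,0,0]], "offset": [[0,0,-0.4],[0,0,-0.7],[0,0,-0.7],[0,0,-0.6],[0,0,-0.3],[0,0,0],[0,0,0]], "jaw": [1,1,1,1,1,1,1]}}

```text
time: 20.8
position: [659.0, 270.2, 255.6]
ee_rot: [0.526, 0.85, 0.001, 0.001]
contact_force: [-0.4, -0.1, -2.7]
gripper_width: 53.2
grasp_force: 64.0
```

```bash
python3 go.py 504.5 53.9 187 116.3
```

```text
t 20.8 pos [659.  270.2 255.6] phi 116.52 rotz units 0.005 | at target phi: units x -4.18 y -7.81 z 2.29 F [-0.4 -0.1 -2.7] w 53.2 gf 64.0
```

Request:
{"fn": "move_arm", "kwargs": {"delta_rot": [[0,0,0.005],[0,0,0],[0,0,0],[0,0,0],[0,0,0],[0,0,0],[0,0,0],[0,0,0],[0,0,0],[0,0,0]], "offset": [[-0.3,-0.5,0],[-0.5,-0.9,0],[-0.55,-1,0],[-0.5,-1,0],[-0.5,-1,0],[-0.5,-1,0],[-0.5,-1,0],[-0.5,-0.9,0],[-0.33,-0.51,0],[0,0,0]], "jaw": [1,1,1,1,1,1,1,1,1,1]}}

```text
time: 21.63
position: [501.8, 52.5, 254.3]
ee_rot: [0.532, 0.846, -0.001, -0.001]
contact_force: [0.7, -0.8, -2.6]
gripper_width: 52.7
grasp_force: 64.2
```

```bash
python3 go.py 504.5 53.9 187 116.3; python3 snap.py p5 515 35 70 45
```

```text
t 21.6 pos [501.8  52.5 254.3] phi 115.65 rotz units -0.014 | at target phi: units x 0.00 y 0.10 z 2.24 F [ 0.7 -0.8 -2.6] w 52.7 gf 64.2
scene centre [318.8 219.5] scale 4.444444444444445
top centre [307.6 250.1] scale 4.444444444444445
```

View pics/p5.png

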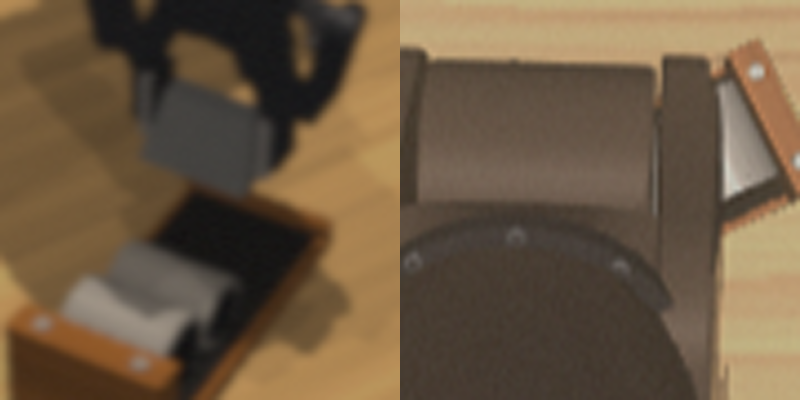

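The scene crop shows the chock held over the rack with its slope toward the medium pipe and stop (crop (210,135)). I'll lower it.

Request:
{"fn": "move_arm", "kwargs": {"delta_rot": [[0,0,-0.012],[0,0,0],[0,0,0],[0,0,0],[0,0,0],[0,0,0],[0,0,0]], "offset": [[0,0.1,0.4],[0,0,0.6],[0,0,0.5],[0,0,0.4],[0,0,0.2],[0,0,0.1],[0,0,0]], "jaw": [1,1,1,1,1,1,1]}}

```text
time: 22.32
position: [506.5, 56.5, 187.4]
ee_rot: [0.526, 0.851, -0.0, -0.0]
contact_force: [1.1, -0.3, -3.5]
gripper_width: 53.0
grasp_force: 64.2
```

Request:
{"fn": "move_arm", "kwargs": {"delta_rot": [[0,0,0],[0,0,0],[0,0,0],[0,0,0]], "offset": [[-0.1,0,0],[0,0,0.06],[0,0,0],[0,0,0]], "jaw": [1,1,1,1]}}

```text
time: 22.65
position: [507.7, 53.2, 186.6]
ee_rot: [0.526, 0.85, 0.0, 0.0]
contact_force: [0.7, 1.1, -2.5]
gripper_width: 52.7
grasp_force: 64.2
```

```bash
python3 go.py 510.7 40.3 187 116.3
```

```text
t 22.6 pos [507.7  53.2 186.6] phi 116.53 rotz units 0.005 | at target phi: units x -0.43 y -0.10 z -0.01 F [ 0.7  1.1 -2.5] w 52.7 gf 64.2
```

Request:
{"fn": "move_arm", "kwargs": {"delta_rot": [[0,0,0],[0,0,0],[0,0,0],[0,0,0],[0,0,0],[0,0,0]], "offset": [[-0.1,-0.07,0.02],[-0.07,0,0],[-0.05,0,0],[-0.05,0,0],[0,0,0],[0,0,0]], "jaw": [1,1,1,1,1,1]}}

```text
time: 23.15
position: [509.3, 45.0, 186.4]
ee_rot: [0.526, 0.85, 0.0, 0.0]
contact_force: [-2.1, 1.4, 6.9]
gripper_width: 52.8
grasp_force: 65.3
```

```bash
python3 go.py 510.7 40.3 187 116.3
```

```text
t 23.1 pos [509.3  45.  186.4] phi 116.53 rotz units 0.005 | at target phi: units x -0.16 y -0.03 z -0.02 F [-2.1  1.4  6.9] w 52.8 gf 65.3
```

On the bed now, sliding forward in small steps.

Request:
{"fn": "move_arm", "kwargs": {"delta_rot": [[0,0,0],[0,0,0],[0,0,0],[0,0,0]], "offset": [[-0.05,0,0],[-0.05,0,0],[0,0,0],[0,0,0]], "jaw": [1,1,1,1]}}

```text
time: 23.48
position: [510.5, 42.5, 186.5]
ee_rot: [0.526, 0.85, 0.0, 0.0]
contact_force: [-3.7, 3.9, 7.2]
gripper_width: 53.2
grasp_force: 65.3
```

Request:
{"fn": "move_arm", "kwargs": {"delta_rot": [[0,0,0],[0,0,0],[0,0,0],[0,0,0]], "offset": [[-0.03,0,0],[-0.03,0,0],[0,0,0],[0,0,0]], "jaw": [1,1,1,1]}}

```text
time: 23.82
position: [511.1, 41.2, 186.4]
ee_rot: [0.526, 0.851, 0.0, -0.0]
contact_force: [-3.8, 7.7, 8.0]
gripper_width: 52.8
grasp_force: 65.5
```

Request:
{"fn": "move_arm", "kwargs": {"delta_rot": [[0,0,0],[0,0,0],[0,0,0],[0,0,0]], "offset": [[-0.03,0,0],[-0.03,0,0],[0,0,0],[0,0,0]], "jaw": [1,1,1,1]}}

```text
time: 24.15
position: [511.8, 39.7, 186.5]
ee_rot: [0.526, 0.851, 0.0, -0.0]
contact_force: [-4.4, 9.3, 8.2]
gripper_width: 53.2
grasp_force: 65.5
```

```bash
python3 go.py 510.7 40.3 187 116.3; python3 snap.py p6 515 30 30 40
```

```text
t 24.1 pos [511.8  39.7 186.5] phi 116.55 rotz units 0.006 | at target phi: units x 0.03 y -0.02 z -0.02 F [-4.4  9.3  8.2] w 53.2 gf 65.5
scene centre [316.4 234.4] scale 5.0
top centre [310.1 251.4] scale 5.0
```

View pics/p6.png

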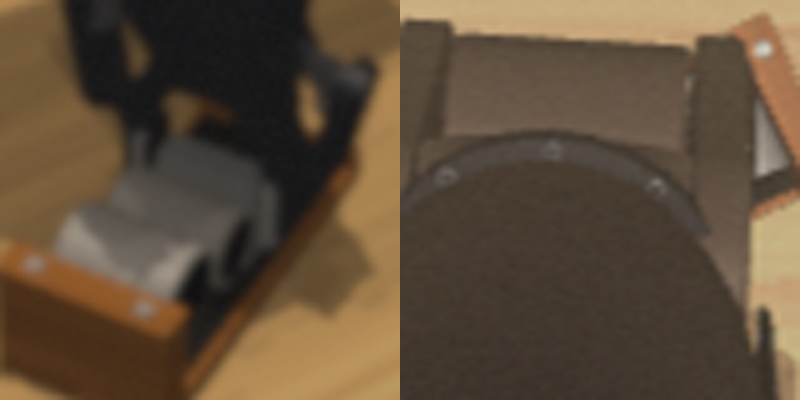

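The scene crop shows the chock slope at or nearly at the medium pipe (crop (150,190)). A little more push.

Request:
{"fn": "move_arm", "kwargs": {"delta_rot": [[0,0,0],[0,0,0],[0,0,0]], "offset": [[-0.03,0,0],[0,0,0],[0,0,0]], "jaw": [1,1,1]}}

```text
time: 24.5
position: [512.2, 38.9, 186.5]
ee_rot: [0.526, 0.851, 0.0, -0.0]
contact_force: [-4.9, 8.9, 7.9]
gripper_width: 52.9
grasp_force: 65.5
```

Request:
{"fn": "move_arm", "kwargs": {"delta_rot": [[0,0,0],[0,0,0],[0,0,0]], "offset": [[-0.03,0,0],[0,0,0],[0,0,0]], "jaw": [1,1,1]}}

```text
time: 24.75
position: [512.6, 38.1, 186.5]
ee_rot: [0.526, 0.851, 0.0, -0.0]
contact_force: [-3.5, 8.7, 7.5]
gripper_width: 52.8
grasp_force: 65.5
```

Request:
{"fn": "move_arm", "kwargs": {"delta_rot": [[0,0,0],[0,0,0],[0,0,0]], "offset": [[-0.04,0,0],[0,0,0],[0,0,0]], "jaw": [1,1,1]}}

```text
time: 25.0
position: [513.1, 37.2, 186.4]
ee_rot: [0.526, 0.851, 0.0, -0.0]
contact_force: [-4.1, 8.9, 7.8]
gripper_width: 52.8
grasp_force: 66.5
```

Request:
{"fn": "move_arm", "kwargs": {"delta_rot": [[0,0,0],[0,0,0],[0,0,0]], "offset": [[-0.04,0,0],[0,0,0],[0,0,0]], "jaw": [1,1,1]}}

```text
time: 25.25
position: [513.4, 36.4, 186.4]
ee_rot: [0.526, 0.851, 0.0, -0.001]
contact_force: [-5.5, 14.5, 10.5]
gripper_width: 52.7
grasp_force: 67.7
```

Request:
{"fn": "move_arm", "kwargs": {"delta_rot": [[0,0,0],[0,0,0],[0,0,0]], "offset": [[-0.03,0,0],[0,0,0],[0,0,0]], "jaw": [1,1,1]}}

```text
time: 25.5
position: [513.6, 35.9, 186.5]
ee_rot: [0.526, 0.851, 0.0, -0.001]
contact_force: [-6.6, 18.9, 11.2]
gripper_width: 52.6
grasp_force: 68.6
```

The row is closed, so I release and rise.

Request:
{"fn": "move_arm", "kwargs": {"delta_rot": [[0,0,0],[0,0,0],[0,0,0],[0,0,0],[0,0,0],[0,0,0],[0,0,0]], "offset": [[0,0,0],[0,0,0],[0,0,0],[0,0,0],[0,0,0],[0,0,0],[0,0,0]], "jaw": [0,-0.6,-1,-1,-1,-1,-1]}}

```text
time: 26.08
position: [514.6, 34.5, 185.7]
ee_rot: [0.526, 0.85, -0.0, 0.0]
contact_force: [0.1, 0.4, -0.3]
gripper_width: 85.8
grasp_force: 0.0
```

Request:
{"fn": "move_arm", "kwargs": {"delta_rot": [[0,0,0],[0,0,0],[0,0,0],[0,0,-0.14],[0,0,-0.14],[0,0,0]], "offset": [[0,0,-0.2],[0,0,-0.3],[0,0,-1],[0,0,-1],[0,0,-1],[0,0,0]], "jaw": [-1,-1,-1,-1,-1,-1]}}

```text
time: 26.58
position: [515.1, 34.7, 296.2]
ee_rot: [0.426, 0.905, 0.001, 0.004]
contact_force: [-0.6, -0.2, 1.0]
gripper_width: 85.3
grasp_force: 0.0
```

```bash
python3 go.py 645.8 -232.7 260 129.3
python3 - <<'E'
from h import *
from plant import robot
f=robot.grab_frame("top")
k,c=blob(f["img"],(422,197),22,grey);print(c)
Q=np.array([plane(f,p[0],14)[:2] for p in k])-[645.8,-232.7]
a=np.radians(39.3);u=Q@[np.cos(a),np.sin(a)];v=Q@[-np.sin(a),np.cos(a)];print(u.min(),u.max())
for s in(-1,1):
    m=(abs(u)<24)&(v*s>7);print(s,np.polyfit(u[m],v[m],1).round(3))
E
```

```text
t 26.6 pos [515.1  34.7 296.2] phi 129.52 rotz units 0.005 | at target phi: units x -9.66 y -2.27 z 1.21 F [-0.6 -0.2  1. ] w 85.3 gf 0.0
[422.0888521  196.90949227]
-33.51540538440523 33.73089414749615
-1 [ 4.0000e-03 -1.3384e+01]
1 [-0.017 13.223]
```

Request:
{"fn": "move_arm", "kwargs": {"delta_rot": [[0,0,0.012],[0,0,0],[0,0,0],[0,0,0],[0,0,0],[0,0,0],[0,0,0],[0,0,0],[0,0,0],[0,0,0]], "offset": [[-0.5,-0.1,0],[-1,-0.2,0],[-1,-0.2,0],[-1,-0.25,0],[-1,-0.25,0],[-1,-0.25,0],[-1,-0.25,0.1],[-1,-0.25,0.4],[-1,-0.25,0.4],[-1,-0.2,0.1]], "jaw": [-1,-1,-1,-1,-1,-1,-1,-1,-1,-1]}}

```text
time: 27.47
position: [640.7, -230.6, 258.2]
ee_rot: [0.435, 0.901, -0.0, -0.002]
contact_force: [0.6, 0.1, -0.8]
gripper_width: 85.3
grasp_force: 0.0
```

Request:
{"fn": "move_arm", "kwargs": {"delta_rot": [[0,0,0],[0,0,0]], "offset": [[-0.1,0,0],[0,0,0]], "jaw": [-1,-1]}}

```text
time: 27.63
position: [642.8, -232.9, 259.4]
ee_rot: [0.435, 0.9, -0.0, -0.001]
contact_force: [-0.2, -0.9, 0.5]
gripper_width: 85.4
grasp_force: 0.0
```

```bash
python3 go.py 645.8 -232.7 173 129; python3 snap.py p7 522 15 30 40
```

```text
t 27.6 pos [ 642.8 -232.9  259.4] phi 128.42 rotz units -0.013 | at target phi: units x -0.06 y 0.08 z 2.88 F [-0.2 -0.9  0.5] w 85.4 gf 0.0
scene centre [312.5 239.1] scale 5.0
top centre [316.7 248.3] scale 5.0
```

View pics/p7.png

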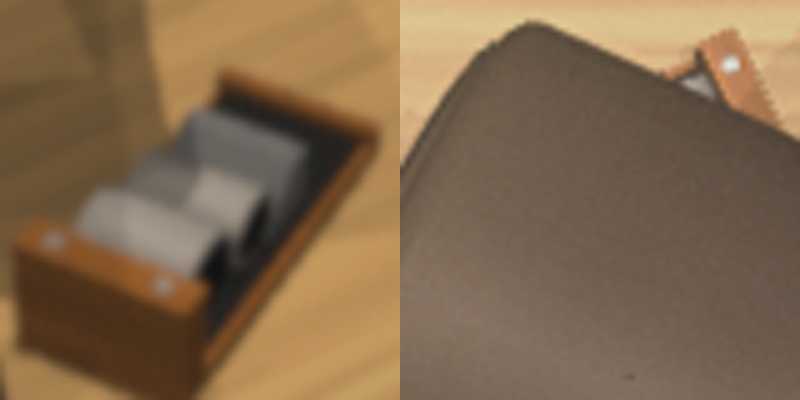

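The scene crop shows the row closed: thick (150,235), medium (200,195), chock with its slope on the medium (245,150). Now I pick up the thin pipe.

Request:
{"fn": "move_arm", "kwargs": {"delta_rot": [[0,0,-0.012],[0,0,0],[0,0,0],[0,0,0],[0,0,0],[0,0,0],[0,0,0],[0,0,0],[0,0,0],[0,0,0]], "offset": [[-0.06,0.08,0.5],[0,0,0.6],[0,0,0.6],[0,0,0.6],[0,0,0.45],[0,0,0.3],[0,0,0],[0,0,0],[0,0,0],[0,0,0]], "jaw": [-1,-1,-1,-1,-1,-1,-1,-1,-0.6,0], "grip_force": 40}}

```text
time: 28.57
position: [646.1, -231.5, 170.5]
ee_rot: [0.429, 0.903, -0.0, 0.001]
contact_force: [-1.9, 3.2, 7.2]
gripper_width: 65.7
grasp_force: 42.9
```

Request:
{"fn": "move_arm", "kwargs": {"delta_rot": [[0,0,0],[0,0,0],[0,0,0],[0,0,0],[0,0,0]], "offset": [[0,0,0],[0,0,0],[0,0,0],[0,0,0],[0,0,0]], "jaw": [1,1,1,1,1]}}

```text
time: 28.98
position: [646.1, -231.5, 170.5]
ee_rot: [0.429, 0.903, 0.0, 0.001]
contact_force: [0.1, 1.6, 5.9]
gripper_width: 65.1
grasp_force: 45.0
```

```bash
python3 go.py 645.8 -232.7 169 129
```

```text
t 29.0 pos [ 646.1 -231.5  170.5] phi 129.14 rotz units 0.003 | at target phi: units x -0.02 y -0.03 z 0.05 F [0.1 1.6 5.9] w 65.1 gf 45.0
```

The chock advanced about 4 mm more than expected, so I'll check that it hasn't lifted the medium pipe. I'll move the thin pipe where the arm leaves the top view clear.

Request:
{"fn": "move_arm", "kwargs": {"delta_rot": [[0,0,0],[0,0,0],[0,0,0.142],[0,0,0.142],[0,0,0],[0,0,0],[0,0,0],[0,0,0],[0,0,0],[0,0,0]], "offset": [[0,0,-0.4],[0,0,-0.8],[0,0,-0.8],[0,0,-0.8],[0,0,-0.7],[-0.8,-1,-0.4],[-0.8,-1,0],[-0.8,-1,0],[-0.6,-1,0],[0,0,0]], "jaw": [1,1,1,1,1,1,1,1,1,1]}}

```text
time: 29.82
position: [575.0, -370.3, 287.1]
ee_rot: [0.529, 0.849, -0.001, 0.0]
contact_force: [0.5, 0.3, -1.2]
gripper_width: 65.5
grasp_force: 45.1
```

```bash
python3 go.py 531.5 -0.7 215.8 116.3;  python3 snap.py p8 522 12 30 36
```

```text
t 29.8 pos [ 575.  -370.3  287.1] phi 116.10 rotz units -0.004 | at target phi: units x 11.69 y 4.16 z 2.38 F [ 0.5  0.3 -1.2] w 65.5 gf 45.1
scene centre [311.4 239.6] scale 5.555555555555555
top centre [318.  248.3] scale 5.555555555555555
```

View pics/p8.png

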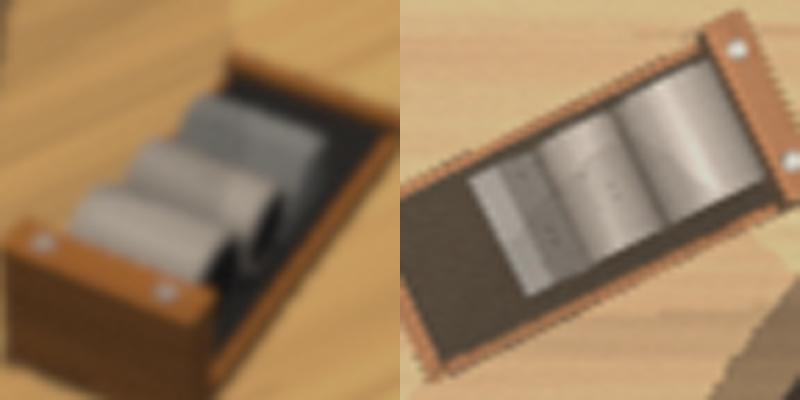

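```bash
cat > pr.py <<'E'
from h import *
S=pickle.load(open("scene1.pkl","rb"));T=pickle.load(open("top1.pkl","rb"))
a=np.radians(26.2);X=np.array([np.cos(a),np.sin(a),0]);Y=np.array([-np.sin(a),np.cos(a),0]);O=np.array([521.8,17.8,0])
W=lambda x,y,z:O+x*X+y*Y+[0,0,z]
c={0:proj(S,np.array([522,12,30.])),1:proj(T,np.array([522,12,30.]))}
cr=lambda i,P:((proj((S,T)[i],P)-c[i])*200/36+200+(400 if i else 0)).round(0)
print("scene: stop bolts n/a; stop top inner corners",cr(0,W(-40,-72,60)),cr(0,W(40,-72,60)),"lip",cr(0,W(40,82,18)))
print("top: stop top inner",cr(1,W(-40,-72,60)),cr(1,W(40,-72,60)),"lip inner bed",cr(1,W(-37,82,12)),cr(1,W(37,82,12)))
for n,y,z,r in(("thick",-49,35,23),("med",-8.3,30,18),("med+4",-8.5,34,18)):
    print(n,"scene top line ends",cr(0,W(-27,y,z+r)),cr(0,W(27,y,z+r)),"bore c",cr(0,W(27,y,z)),"top edges",cr(1,W(-27,y+r,z)),cr(1,W(27,y+r,z)))
for y in(25.1,21): print("chock y",y,"back top",cr(1,W(-27,y+14,40)),cr(1,W(27,y+14,40)),"front top",cr(1,W(-27,y+2,40)),cr(1,W(27,y+2,40)))
E
python3 pr.py
python3 - <<'E'
import cv2
im=cv2.imread("pics/p8.png");cv2.imwrite("pics/p8b.png",cv2.resize(im[60:320,50:350],None,fx=2.3,fy=2.3,interpolation=cv2.INTER_CUBIC))
E
```

```text
scene: stop bolts n/a; stop top inner corners [ 21. 215.] [215. 294.] lip [401. 126.]
top: stop top inner [791. 606.] [703. 428.] lip inner bed [447. 770.] [371. 610.]
thick scene top line ends [ 84. 193.] [214. 245.] bore c [213. 290.] top edges [672. 631.] [614. 513.]
med scene top line ends [140. 148.] [266. 197.] bore c [265. 232.] top edges [593. 670.] [536. 552.]
med+4 scene top line ends [139. 140.] [266. 190.] bore c [265. 225.] top edges [594. 669.] [536. 551.]
chock y 25.1 back top [528. 700.] [471. 581.] front top [555. 687.] [497. 568.]
chock y 21 back top [537. 696.] [480. 577.] front top [564. 683.] [506. 564.]
```

View pics/p8b.png

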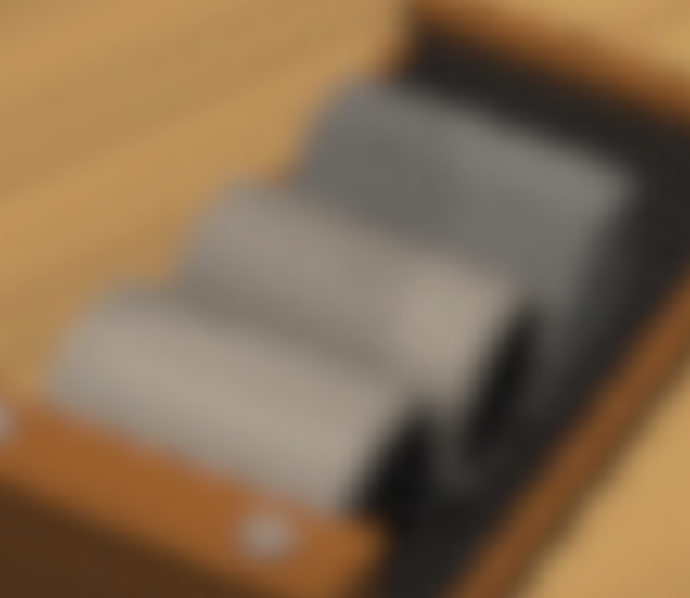

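Top crop: chock back edge at (527,297)/(470,180) and medium edge at (590,265)/(535,150). These match the predictions for chock y = 25 and medium y = -8, so the row is closed with no meaningful lift. The thin pipe goes over the groove next.

Request:
{"fn": "move_arm", "kwargs": {"delta_rot": [[0,0,-0.004],[0,0,0],[0,0,0],[0,0,0],[0,0,0],[0,0,0],[0,0,0],[0,0,0],[0,0,0],[0,0,0]], "offset": [[0.5,0.2,0],[1,0.4,0],[1,0.4,0],[1,0.4,0],[1,0.4,0],[1,0.4,0],[1,0.4,0],[1,0.4,0],[1,0.4,0],[1,0.3,0]], "jaw": [1,1,1,1,1,1,1,1,1,1]}}

```text
time: 30.75
position: [550.1, -58.0, 286.8]
ee_rot: [0.525, 0.851, 0.0, 0.0]
contact_force: [0.8, 0.4, -0.8]
gripper_width: 65.4
grasp_force: 45.1
```

Request:
{"fn": "move_arm", "kwargs": {"delta_rot": [[0,0,0],[0,0,0],[0,0,0],[0,0,0],[0,0,0]], "offset": [[1,0.3,0],[0.8,0.2,0],[0.4,0,0],[0,0,0],[0,0,0]], "jaw": [1,1,1,1,1]}}

```text
time: 31.17
position: [534.2, 5.6, 286.6]
ee_rot: [0.525, 0.851, 0.0, 0.0]
contact_force: [0.4, -0.6, -1.7]
gripper_width: 65.4
grasp_force: 45.1
```

```bash
python3 go.py 532.7 0.3 215.8 116.3
```

```text
t 31.2 pos [534.2   5.6 286.6] phi 116.65 rotz units 0.008 | at target phi: units x -0.14 y -0.12 z 2.36 F [ 0.4 -0.6 -1.7] w 65.4 gf 45.1
```

Request:
{"fn": "move_arm", "kwargs": {"delta_rot": [[0,0,0.007],[0,0,0],[0,0,0],[0,0,0],[0,0,0],[0,0,0],[0,0,0],[0,0,0]], "offset": [[-0.14,-0.12,0.3],[0,0,0.4],[0,0,0.4],[0,0,0.4],[0,0,0.3],[0,0,0.15],[0,0,0],[0,0,0]], "jaw": [1,1,1,1,1,1,1,1]}}

```text
time: 31.83
position: [533.0, -0.9, 227.6]
ee_rot: [0.529, 0.849, -0.0, -0.0]
contact_force: [-0.4, -0.2, -1.6]
gripper_width: 65.3
grasp_force: 45.1
```

```bash
python3 go.py 532.7 0.3 215.8 116.3;  python3 snap.py p9 532 0 55 36
```

```text
t 31.8 pos [533.   -0.9 227.6] phi 116.19 rotz units -0.002 | at target phi: units x 0.04 y 0.01 z 0.39 F [-0.4 -0.2 -1.6] w 65.3 gf 45.1
scene centre [309.5 235.9] scale 5.555555555555555
top centre [323.5 243.1] scale 5.555555555555555
```

View pics/p9.png

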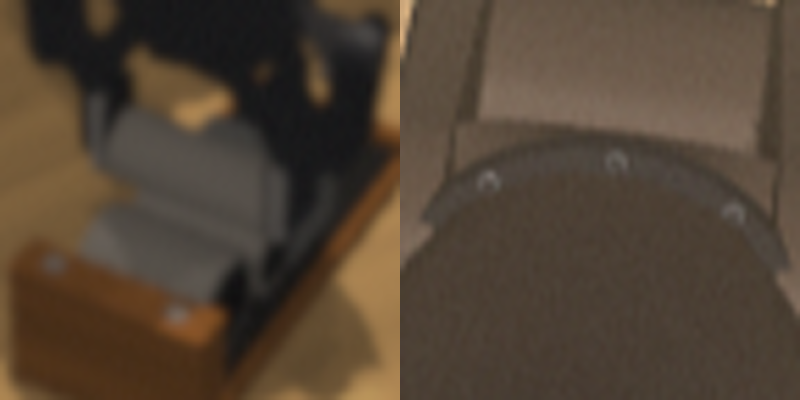

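The scene crop shows the thin pipe (190,155) square above the groove, with the thick pipe at (160,235). I'll lower it slowly.

Request:
{"fn": "move_arm", "kwargs": {"delta_rot": [[0,0,0],[0,0,0],[0,0,0],[0,0,0],[0,0,0]], "offset": [[0.04,0,0.1],[0,0,0.1],[0,0,0.08],[0,0,0],[0,0,0]], "jaw": [1,1,1,1,1]}}

```text
time: 32.35
position: [532.3, 0.7, 219.1]
ee_rot: [0.528, 0.849, -0.0, -0.0]
contact_force: [0.1, -0.3, -1.2]
gripper_width: 65.4
grasp_force: 45.1
```

Request:
{"fn": "move_arm", "kwargs": {"delta_rot": [[0,0,0],[0,0,0],[0,0,0]], "offset": [[0,0,0.05],[0,0,0],[0,0,0]], "jaw": [1,1,1]}}

```text
time: 32.6
position: [532.3, 0.6, 217.8]
ee_rot: [0.528, 0.849, -0.0, 0.0]
contact_force: [1.0, -1.2, -1.1]
gripper_width: 65.8
grasp_force: 45.1
```

Request:
{"fn": "move_arm", "kwargs": {"delta_rot": [[0,0,0],[0,0,0],[0,0,0]], "offset": [[0,0,0.04],[0,0,0],[0,0,0]], "jaw": [1,1,1]}}

```text
time: 32.85
position: [532.3, 0.6, 216.6]
ee_rot: [0.528, 0.849, -0.0, 0.0]
contact_force: [0.9, -1.0, -2.0]
gripper_width: 65.3
grasp_force: 45.3
```

Request:
{"fn": "move_arm", "kwargs": {"delta_rot": [[0,0,0],[0,0,0],[0,0,0]], "offset": [[0,0,0.04],[0,0,0],[0,0,0]], "jaw": [1,1,1]}}

```text
time: 33.1
position: [532.5, 0.4, 215.9]
ee_rot: [0.528, 0.849, 0.0, 0.001]
contact_force: [-0.5, -2.4, 5.9]
gripper_width: 65.1
grasp_force: 46.1
```

Contact at z = 215.9, as predicted. Releasing.

Request:
{"fn": "move_arm", "kwargs": {"delta_rot": [[0,0,0],[0,0,0],[0,0,0],[0,0,0],[0,0,0],[0,0,0],[0,0,0]], "offset": [[0,0,0],[0,0,0],[0,0,0],[0,0,0],[0,0,0],[0,0,0],[0,0,0]], "jaw": [-0.3,-0.7,-1,-1,-1,-1,-1]}}

```text
time: 33.68
position: [532.3, 0.7, 215.3]
ee_rot: [0.528, 0.849, -0.0, -0.0]
contact_force: [-0.1, 0.8, 0.0]
gripper_width: 85.2
grasp_force: 0.0
```

Request:
{"fn": "move_arm", "kwargs": {"delta_rot": [[0,0,0],[0,0,0],[0,0,0],[0,0,0],[0,0,0],[0,0,0],[0,0,0],[0,0,0],[0,0,0],[0,0,0]], "offset": [[0,0,-0.15],[0,0,-0.3],[0,0,-0.7],[0,0,-1],[0,0,-1],[-1,0,0],[-1,0,0],[-1,0,0],[-1,0,0],[-1,0,0]], "jaw": [-1,-1,-1,-1,-1,-1,-1,-1,-1,-1]}}

```text
time: 34.52
position: [598.9, -135.2, 311.1]
ee_rot: [0.528, 0.849, 0.0, 0.0]
contact_force: [0.7, 0.5, -0.3]
gripper_width: 85.3
grasp_force: 0.0
```

Request:
{"fn": "move_arm", "kwargs": {"delta_rot": [[0,0,0],[0,0,0],[0,0,0],[0,0,0],[0,0,0],[0,0,0]], "offset": [[-1,0,0],[-1,0,0],[-1,0,0],[-1,0,0],[-0.7,0,0],[0,0,0]], "jaw": [-1,-1,-1,-1,-1,-1]}}

```text
time: 35.02
position: [661.5, -263.8, 310.4]
ee_rot: [0.529, 0.848, -0.0, 0.001]
contact_force: [0.1, 0.5, 0.4]
gripper_width: 85.7
grasp_force: 0.0
```

```bash
python3 snap.py p10 522 12 40 40; python3 go.py 532.7 0.3 215.8 116.3
```

```text
scene centre [311.4 236.2] scale 5.0
top centre [318. 248.] scale 5.0
t 35.1 pos [ 660.6 -260.8  310.2] phi 116.17 rotz units -0.003 | at target phi: units x 9.69 y 0.03 z 3.15 F [-0.4  0.4 -0.5] w 85.5 gf 0.0
```

View pics/p10.png

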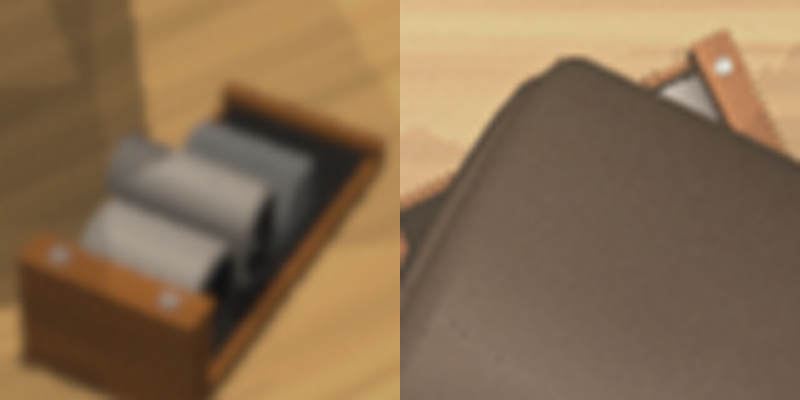

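The thin pipe lies in the groove at crop (190,190), with thick (155,245), medium beneath it, and the chock at (255,165). Everything is at rest and the robot is clear, so I hand in.

```bash
python3 -c "
from plant import robot
print(robot.job_done())"
```

```text
the job is handed in; nothing more can be done
None
```

I stacked the row and handed it in at about 35 s of the 109 s limit: thick pipe against the stop, medium beside it, chock up to the medium, thin pipe in the groove, all released; hand-in returned no verdict.

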